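Start the drying cabinet from its switch box

TASK

Start the drying cabinet from the grey switch box: with the fingertips press the white rocker fully over to on (its half with the green dot goes down), then the blue rocker likewise, then press the green start button right down and let it come back up. Do not press the red stop button, and leave the small things beside the box standing where they are.

Things in the scene. Friction and masses are not known exactly. Their poses are not given: they have to be found in the camera images.
- switch_box: Grey switch box with a dark lid, 160 (x) x 150 (y) x 50 mm, fixed to the table; origin at the centre of its underside, z up, +x to its far side (away from the robot). On its lid four switch modules stand two by two, 76 mm apart in x and 68 mm in y; which module is in which place varies, all face the same way as the box.
- white_base: A 60 (x) x 46 (y) x 8 mm bezel plate on the box's lid; origin at the centre of its underside, 50 mm above the table, axes as the box's. Carries the white rocker switch (mains): a 52 mm long (x), 32 mm wide (y) paddle of two flat halves meeting in a shallow V over the pivot, which runs along y above the plate's centre, 64 mm above the table. A green dot marks its ON half, the +x half, away from the robot.
- blue_base: A 60 (x) x 46 (y) x 8 mm bezel plate on the box's lid; origin at the centre of its underside, 50 mm above the table, axes as the box's. Carries the blue rocker switch (fan): a 52 mm long (x), 32 mm wide (y) paddle of two flat halves meeting in a shallow V over the pivot, which runs along y above the plate's centre, 64 mm above the table. A green dot marks its ON half, the +x half, away from the robot.
- green_base: A 60 (x) x 46 (y) x 8 mm bezel plate on the box's lid; origin at the centre of its underside, 50 mm above the table, axes as the box's. Carries the green start button, a flat round cap 28 mm across.
- red_base: A 60 (x) x 46 (y) x 8 mm bezel plate on the box's lid; origin at the centre of its underside, 50 mm above the table, axes as the box's. A yellow plate. Carries the red stop button, a mushroom head 36 mm across, 76 mm above the table at its top.
- white_rocker (a joint): White rocker's angle (rad): between 0 and 0.06 at the start = off, ON half sloping up away from the pivot, its outer end 74 mm above the table; 0.40 = fully on at its stop, ON half level at 64 mm above the table. No spring: it stays where it is left; about 3 N pressing 16 mm from the pivot moves it.
- blue_rocker (a joint): Blue rocker's angle (rad): between 0 and 0.06 at the start = off, ON half sloping up away from the pivot, its outer end 74 mm above the table; 0.40 = fully on at its stop, ON half level at 64 mm above the table. No spring: it stays where it is left; about 3 N pressing 16 mm from the pivot moves it.
- green_button (a joint): Green button's travel (m): 0 = out, 0.006 = fully down; springs back when let go. 1.4 N starts it, 5 N takes it fully down.
- red_button (a joint): Red button's travel (m): 0 = out, 0.006 = fully down; springs back; as light as the green one.
- white_on_half (a point): Point on the top face of the white rocker's ON half, 16 mm from the pivot: the place to press. It moves with the paddle, down to 64 mm above the table when fully on.
- blue_on_half (a point): Point on the top face of the blue rocker's ON half, 16 mm from the pivot: the place to press. It moves with the paddle, down to 64 mm above the table when fully on.
- green_top (a point): Centre of the green button's top face, 68 mm above the table when out.
- red_top (a point): Centre of the red button's top, 76 mm above the table.
- loupe_1: Bystander beside the box, loose: black eyepiece loupe with a white rim, 34 mm across, 28 mm tall; origin at its underside.
- amber_tin: Bystander beside the box, loose: round amber-orange tin, 39 mm across, 18 mm tall; origin at its underside.
- oil_bottle: Bystander beside the box, loose: small brown bottle with a black cap, 31 mm across, 62 mm tall; origin at its underside.
- movement_job: Bystander beside the box, loose: red round movement holder with a brass top and a side knob, 40 x 49 x 11 mm; origin at its underside.

How it is judged:
By the outcome, as a careful person would: the job done as asked, in the order asked, and still so for the second after the job is handed in, with the robot touching nothing.
It also fails if it takes over 38 s, if anything falls off the work surface, if the arm or the gripper's body presses on something with over 40 N, if the wrist force passes 120 N, or if a joint passes its speed limit or range.

ROBOT

A 6-joint arm with a two-finger parallel gripper is mounted at the origin on a cart in front of the work surface, level with it; the furniture and walls round the work are solid. World frame = base frame: x ahead of the robot, y to its left, z up, the work surface at z = 0. Lengths are in mm, angles in rad, forces in N, time in s.
With the tool pointing down it reaches from about 350 to 975 mm from the base axis. Payload 7.1 kg.
Tool frame: the origin (TCP) lies at the very end of the fingers, on their centre line; the grasp point (between the pads) lies tcp_to_grasp behind it (tcp_to_grasp is the distance from the TCP to the grasp point, in mm); z points along the fingers, x is the direction in which the jaws open and shut, and the axes are right-handed (so a half turn about z gives the same grasp; the last joint's range is limited). The gripper opens to 88 mm and grips with 3 to 60 N. Pads are 20 mm wide; open, the fingers measure 115 mm over their backs; the gripper's body (75 mm by 178 mm) begins 61 mm behind the grasp point.
Start: joints at [1.208, 0.423, 1.63, -0, 1.089, -0.019], TCP at [210.635, 588.42, 222.675] pointing down, gripper open.
Joint ranges: [-3, 3], [-0.9, 2.11], [0.09, 2.58], [-1.31, 4.45], [0.11, 2.69], [-2.54, 2.54]. Speed limits (rad/s): [2.39, 2.39, 3.01, 3.14, 3.14, 3.14].

INTERFACE

Orientations are given as a rotation vector (axis times angle).
In Python, from workcell import get_obs, get_image, close_job, recognise, mark_of, tcp_to_grasp gives the robot as it stands. The module is installed in compiled form; this text tells all that it offers.
- The arm moves only by the tool move_arm, never from a script. Its argument "motion" is a list of rows, each a list of 7 numbers: the shift along the world's x, y, z in mm, then the turn, a rotation vector about the world's x, y, z in rad, then the finger opening in mm, from 0 to 87.8. A call has 1 to 5 rows; each row is the pose to reach, as a shift and turn from the pose commanded when the call began; what a row does not reach only later rows make up. A row lasts 1/12 s, in which the tool goes at most 41.7 mm and 7.16 degrees, less where a joint would pass 70% of its speed; a pose out of reach is approached as far as the arm can. A call with a gripper value outside its range is refused whole. The fingers move at their own pace and stop on an object; the grip force is fixed at half the most. Time passes only in rows, so rows that repeat a pose let the fingers close. It gives the time, the measured TCP pose, the force and the opening at its end, in the units of the state.
- get_obs(): the state, without advancing time (a new reading comes with each control period).
- get_image(name): name is "scene" or "top" or "wrist"; returns a dict with "color" (384x512x3 uint8, red, green, blue), "mtx" (3x3 intrinsics, pixels), "camera_from_world" (4x4, takes a point from world to camera coordinates). Camera axes: x right, y up, looking along -z (the intrinsics and any distortion apply to the point x, -y, -z); pixel columns grow to the right and rows downward; lengths in mm; the calibration is good to about 2 mm. The wrist camera is an equidistant fisheye: a pixel r from the principal point sees the ray r / f radians off the axis. A picture is of the moment at which its call begins. There is no depth.
- close_job(): hands the job in, once; it reports no verdict.
Trained networks look in a picture, given as the dict that the camera call returned (one of the last four; its "shot" number tells which), for a name from the list of things; names that differ only in an ending like _2 or _b are one class to them, and where a whole thing is asked for, a point or a joint stands for the part that bears it (a point fixed in the world has none). Each returns a list of dicts, best first, with "p" (0 to 1); they miss things now and then, are a little off and sometimes report something else, mostly with a low value. They report only what shows in the picture. A call takes as long as a camera call.
- recognise(picture, label): "bbox" ([centre column, centre row, width, height] in pixels, round what is visible of it).
- mark_of(picture, label): "location" ([row, column] in pixels: a listed point, or the origin of a listed thing).
The state is a dict: "t": time; "qpos": joint angles; "qvel": joint speeds; "joint_torque": joint torques, N m; "ee_pos": TCP position; "orientation": TCP orientation; "ft_force": force on the tool from outside, world axes, zero at the start; "moment": the same for the moment, N m; "width": finger opening in mm.
Only numpy, scipy, OpenCV 4.12 (cv2) and the standard library are available. Lean on these libraries where they do the work, as an engineer would, in place of code of your own. Each camera call takes 0.05 s, during which the arm holds its last target. There are 200 camera calls.

## Working session

There is one attempt and no reset: what is moved stays moved. The work goes in short steps, Python scripts to look and compute and a tool call to move; the robot and the scene stay as the last step left them, time stands still between calls to the robot, and variables do not carry over. Pictures are saved under pics/ and viewed, about 8 in all and at most 12, crops included, and the job is handed in when it is done.

Besides the shell and the picture viewer there is one more tool, called in YAML: its name, and indented under it one key for each argument. move_arm: Moves the arm, as the interface text tells. Its arguments: {"type":"object","properties":{"motion":{"type":"array"}},"required":["motion"]}

```bash
mkdir -p pics
cat > h.py <<'E'
import numpy as np, cv2
from workcell import *
def ray(im,px,wrist=False):
    K=np.array(im["mtx"]);T=np.array(im["camera_from_world"])
    u=(px[0]-K[0,2])/K[0,0];v=(px[1]-K[1,2])/K[1,1]
    if wrist:
        r=np.hypot(u,v)+1e-12;d=np.array([u/r*np.sin(r),v/r*np.sin(r),np.cos(r)])
    else: d=np.array([u,v,1.])
    d=d*[1,-1,-1];R=T[:3,:3]
    return -R.T@T[:3,3],R.T@d
def at(im,px,z,wrist=False):
    o,d=ray(im,px,wrist);return o+d*(z-o[2])/d[2]
Z=dict(white_on_half=70,blue_on_half=70,green_top=68,red_top=76,white_base=50,blue_base=50,green_base=50,red_base=50,switch_box=0,loupe_1=0,amber_tin=0,oil_bottle=0,movement_job=0)
def look(name,labels=Z):
    im=get_image(name)
    for l in labels:
        for m in mark_of(im,l)[:2]:
            r,c=m["location"];print(name,l,round(m["p"],2),[round(c),round(r)],at(im,(c,r),Z[l],name=="wrist").round(1))
    return im
E
python3 - <<'E'
from h import *
o=get_obs();print(o["t"],o["ee_pos"],o["orientation"],o["ft_force"],o["width"],tcp_to_grasp)
a=look("top");b=look("scene")
cv2.imwrite("pics/a.png",cv2.cvtColor(a["color"],cv2.COLOR_RGB2BGR))
cv2.imwrite("pics/b.png",cv2.cvtColor(b["color"],cv2.COLOR_RGB2BGR))
E
```

```text
0.0 [210.47044914 587.93736172 221.92647675] [ 2.56800558e+00  1.80822938e+00 -1.90354256e-03] [ 0.15091643 -0.09740078 -0.8332456 ] 87.82540649263366 18.700000000000003
top white_on_half 0.85 [303, 168] [621.3 -68.5  70. ]
top green_top 0.43 [269, 172] [615.4   8.5  68. ]
top red_top 0.63 [303, 168] [618.9 -67.8  76. ]
top red_top 0.49 [303, 208] [530.4 -63.9  76. ]
top white_base 0.62 [303, 176] [606.1 -69.7  50. ]
top blue_base 0.67 [271, 212] [525.9   6.6  50. ]
top green_base 0.73 [271, 176] [608.3   4.   50. ]
top green_base 0.72 [270, 175] [611.4   5.4  50. ]
top red_base 0.71 [302, 208] [532.4 -64.7  50. ]
top switch_box 0.7 [286, 199] [562.7 -31.7   0. ]
top loupe_1 0.64 [273, 209] [538.8   0.7   0. ]
top loupe_1 0.44 [336, 179] [ 606.8 -153.5    0. ]
top amber_tin 0.57 [233, 184] [603.8  94.3   0. ]
top oil_bottle 0.63 [338, 208] [ 537.1 -152.9    0. ]
top oil_bottle 0.41 [303, 210] [533.4 -69.4   0. ]
scene white_on_half 0.83 [314, 213] [624.5 -61.   70. ]
scene blue_on_half 0.82 [258, 217] [539.6  -8.4  70. ]
scene green_top 0.68 [282, 201] [601.5  -3.   68. ]
scene red_top 0.61 [280, 235] [539.8 -66.8  76. ]
scene white_base 0.8 [308, 225] [608.2 -63.1  50. ]
scene blue_base 0.81 [251, 227] [529.2  -5.   50. ]
scene green_base 0.89 [278, 206] [599.8   5.   50. ]
scene red_base 0.92 [277, 253] [526.4 -76.1  50. ]
scene switch_box 0.75 [279, 244] [571.6 -34.3   0. ]
scene loupe_1 0.92 [339, 274] [ 608.  -148.2    0. ]
scene loupe_1 0.21 [250, 229] [552.6  28.6   0. ]
scene amber_tin 0.54 [252, 202] [600.   79.1   0. ]
scene oil_bottle 0.63 [311, 298] [ 535.5 -154.7    0. ]
scene oil_bottle 0.48 [280, 204] [640.7  42.    0. ]
scene movement_job 0.77 [221, 220] [523.   78.6   0. ]
```

View pics/a.png

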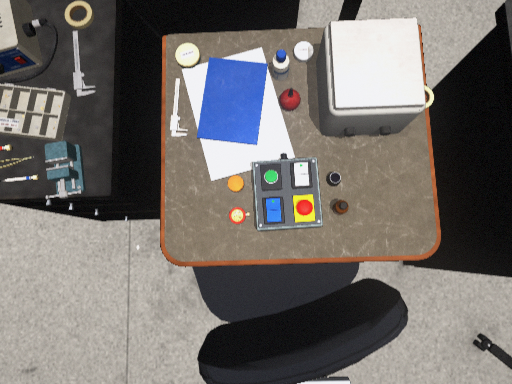

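View pics/b.png

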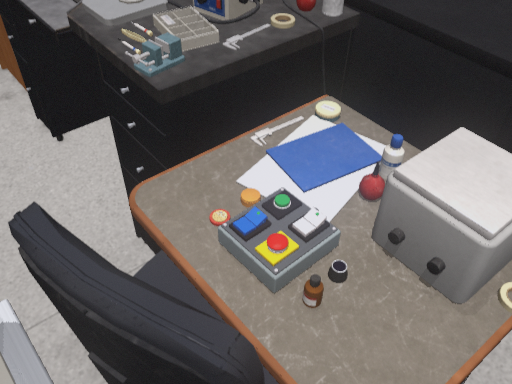

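The top and scene pictures agree. Blue is near-left, about (272,210) in top. Green is far-left (271,177), white far-right (302,174) and red near-right (304,208). The tin and movement holder stand left of the box, the loupe and bottle right. The box is slightly rotated, so I'm moving above it with the fingers closing for a wrist view.

move_arm:
  motion:
    - [100,-177,20,0,0,0.34,0]
    - [100,-177,20,0,0,0.34,0]
    - [100,-177,20,0,0,0.34,0]
    - [100,-177,20,0,0,0.34,0]
    - [100,-177,20,0,0,0.34,0]

```text
t: 1.82
ee_pos: [311.2, 409.5, 242.9]
orientation: [2.225, 2.218, 0.0]
ft_force: [0.5, 0.9, -0.0]
width: 58.1
```

move_arm:
  motion:
    - [100,-177,0,0,0,0,0]
    - [100,-177,0,0,0,0,0]
    - [100,-177,0,0,0,0,0]
    - [100,-177,0,0,0,0,0]
    - [100,-177,0,0,0,0,0]

```text
t: 2.23
ee_pos: [411.4, 232.3, 243.0]
orientation: [2.226, 2.217, 0.001]
ft_force: [0.6, 0.3, -0.4]
width: 24.5
```

move_arm:
  motion:
    - [100,-177,0,0,0,0,0]
    - [100,-177,0,0,0,0,0]
    - [100,-177,0,0,0,0,0]
    - [100,-177,0,0,0,0,0]
    - [100,-177,0,0,0,0,0]

```text
t: 2.65
ee_pos: [511.7, 55.0, 243.0]
orientation: [2.226, 2.216, 0.001]
ft_force: [1.2, 0.2, 0.1]
width: 0.9
```

move_arm:
  motion:
    - [40,-87,0,0,0,0,0]
    - [40,-87,0,0,0,0,0]
    - [40,-87,0,0,0,0,0]
    - [40,-87,0,0,0,0,0]

```text
t: 2.98
ee_pos: [551.8, -32.3, 242.6]
orientation: [2.229, 2.212, 0.0]
ft_force: [0.1, 0.3, -0.4]
width: 0.4
```

Run:
```python
from h import *
o=get_obs();print(o["t"],o["ee_pos"],o["orientation"],o["width"])
b=look("wrist")
cv2.imwrite("pics/c.png",cv2.resize(cv2.cvtColor(b["color"],cv2.COLOR_RGB2BGR),(768,576)))
```

```text
2.9833 [551.77567209 -32.30700263 242.63380389] [2.22947252e+00 2.21229368e+00 3.17394723e-04] 0.3597548266207983
wrist white_on_half 0.76 [229, 238] [621.8 -65.2  70. ]
wrist blue_on_half 0.81 [282, 173] [541.7  -1.4  70. ]
wrist green_top 0.76 [284, 221] [601.4   2.2  68. ]
wrist green_top 0.41 [223, 164] [531.7 -69.3  68. ]
wrist red_top 0.67 [224, 163] [528.9 -66.5  76. ]
wrist white_base 0.62 [228, 222] [608.7 -66.9  50. ]
wrist blue_base 0.87 [283, 158] [527.8   1.2  50. ]
wrist green_base 0.94 [285, 217] [602.5   5.2  50. ]
wrist red_base 0.91 [225, 161] [530.5 -68.3  50. ]
wrist switch_box 0.75 [256, 182] [566.8 -31.5   0. ]
wrist switch_box 0.33 [284, 173] [554.5   6.8   0. ]
wrist loupe_1 0.74 [173, 208] [ 604.3 -152.8    0. ]
wrist amber_tin 0.68 [340, 202] [596.8  90.7  -0. ]
wrist amber_tin 0.53 [172, 207] [ 602.5 -154.3    0. ]
wrist oil_bottle 0.83 [167, 164] [ 539.  -156.6    0. ]
wrist oil_bottle 0.42 [284, 173] [554.3   7.5   0. ]
wrist movement_job 0.68 [338, 151] [523.2  83.2   0. ]
wrist movement_job 0.62 [229, 237] [649.6 -72.2  -0. ]
```

View pics/c.png

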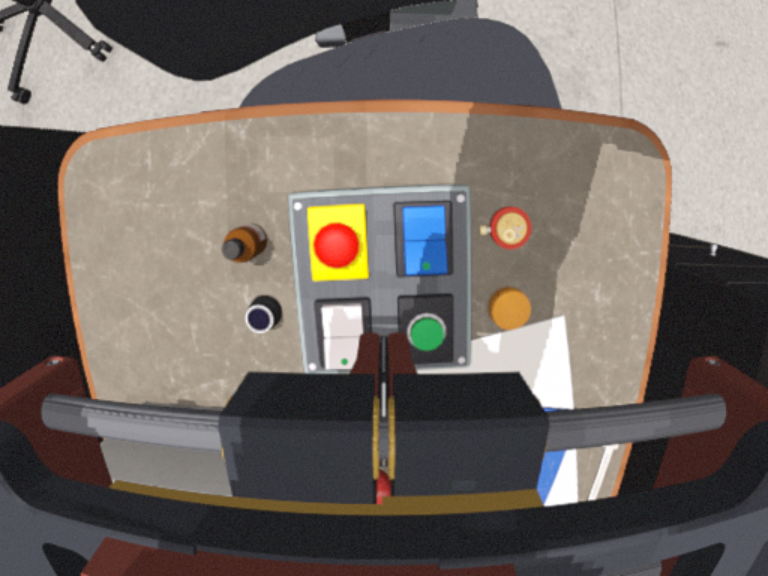

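The wrist view confirms the layout: white on the lower left of the box (345,330), green (427,332), blue (425,240), red (337,245). The fit gives the box centre at about (567,-32) with yaw about 0.05. That puts the press points at white (623,-64), blue (543.5,0.5) and green (603.5,3).

move_arm:
  motion:
    - [71,-31.5,-80,0,0,0.06,0]
    - [71,-31.5,-80,0,0,0.06,0]
    - [71,-31.5,-153,0,0,0.06,0]
    - [71,-31.5,-153,0,0,0.06,0]
    - [71,-31.5,-153,0,0,0.06,0]

```text
t: 4.1
ee_pos: [619.0, -61.3, 83.8]
orientation: [-2.155, -2.278, 0.007]
ft_force: [-1.2, 0.3, -0.7]
width: 0.4
```

Run:
```python
from h import *
o=get_obs();print(o["t"],o["ee_pos"],o["orientation"],o["ft_force"])
b=get_image("wrist")
c=cv2.cvtColor(b["color"],cv2.COLOR_RGB2BGR)
cv2.imwrite("pics/d.png",cv2.resize(c[100:340,130:400],None,fx=2.4,fy=2.4,interpolation=cv2.INTER_CUBIC))
```

```text
4.1 [619.004348   -61.2716964   83.77850807] [-2.15451725 -2.27777882  0.00741295] [-1.16228     0.29110663 -0.67874276]
```

View pics/d.png

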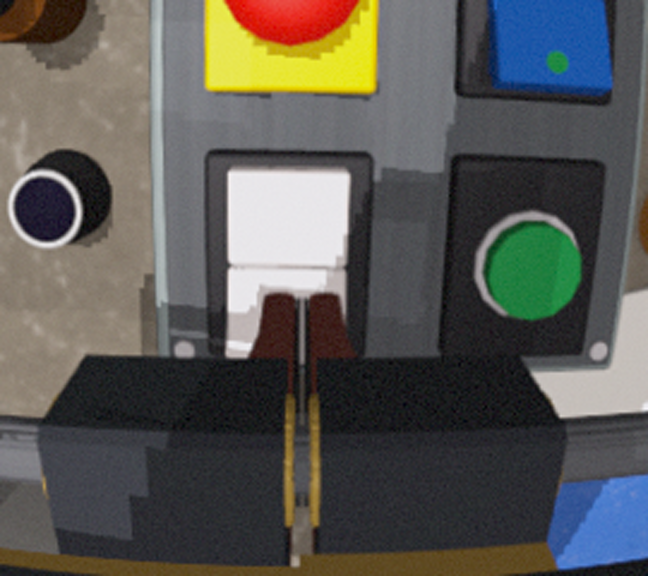

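The tips are over the white ON half, centred at about (302,300) against a paddle centre of (288,300). That is roughly 3 mm to +y, the same as the lag in the measured pose. I'll settle first.

move_arm:
  motion:
    - [0,0,0,0,0,0,0]
    - [0,0,0,0,0,0,0]

```text
t: 4.32
ee_pos: [622.4, -61.0, 91.5]
orientation: [2.157, 2.282, 0.002]
ft_force: [0.2, -0.1, 0.6]
width: 0.4
```

move_arm:
  motion:
    - [0.5,-3,-8,0,0,0,0]
    - [0.5,-3,-14,0,0,0,0]
    - [0.5,-3,-18,0,0,0,0]
    - [0.5,-3,-21,0,0,0,0]
    - [0.5,-3,-23,0,0,0,0]

```text
t: 4.73
ee_pos: [623.1, -64.1, 67.3]
orientation: [2.157, 2.282, 0.002]
ft_force: [2.5, -0.5, 1.8]
width: 0.5
```

move_arm:
  motion:
    - [0,0,-2,0,0,0,0]
    - [0,0,-3.5,0,0,0,0]
    - [0,0,-4.5,0,0,0,0]
    - [0,0,-4.5,0,0,0,0]

```text
t: 5.07
ee_pos: [623.0, -64.1, 64.1]
orientation: [2.157, 2.282, 0.002]
ft_force: [-2.4, 0.9, 16.5]
width: 0.4
```

move_arm:
  motion:
    - [0,0,-0.6,0,0,0,0]
    - [0,0,-0.6,0,0,0,0]

```text
t: 5.23
ee_pos: [623.0, -64.1, 64.1]
orientation: [2.157, 2.282, 0.002]
ft_force: [-3.4, 1.7, 21.3]
width: 0.7
```

move_arm:
  motion:
    - [0,0,15,0,0,0,0]
    - [0,0,35,0,0,0,0]
    - [-30,25,35,0,0,0,0]
    - [-60,50,35,0,0,0,0]
    - [-79.5,65,35,0,0,0,0]

```text
t: 5.65
ee_pos: [539.0, 2.2, 96.1]
orientation: [-2.156, -2.281, 0.004]
ft_force: [-0.5, -0.4, 0.5]
width: 0.6
```

move_arm:
  motion:
    - [0,0,0,0,0,0,0]
    - [0,0,0,0,0,0,0]

```text
t: 5.82
ee_pos: [541.3, 1.6, 96.4]
orientation: [-2.155, -2.284, 0.002]
ft_force: [1.7, -0.3, 0.3]
width: 0.6
```

Run:
```python
from h import *
o=get_obs();print(o["t"],o["ee_pos"],o["orientation"],o["ft_force"])
b=look("wrist",["blue_on_half","white_base","green_top"])
c=cv2.cvtColor(b["color"],cv2.COLOR_RGB2BGR)
s=get_image("scene")
s=cv2.cvtColor(s["color"],cv2.COLOR_RGB2BGR)[180:300,205:365]
cv2.imwrite("pics/e.png",np.hstack([cv2.resize(c[130:340,130:370],(400,350),interpolation=cv2.INTER_CUBIC),cv2.resize(s,(400,350),interpolation=cv2.INTER_CUBIC)]))
```

```text
5.8167 [541.34494146   1.59074706  96.42476854] [-2.15546438e+00 -2.28398921e+00  1.78038298e-03] [ 1.69244162 -0.30097636  0.29366528]
wrist blue_on_half 0.77 [255, 225] [540.7   1.5  70. ]
wrist blue_on_half 0.4 [215, 221] [539.4 -25.5  70. ]
wrist green_top 0.6 [252, 303] [605.2   2.8  68. ]
```

View pics/e.png

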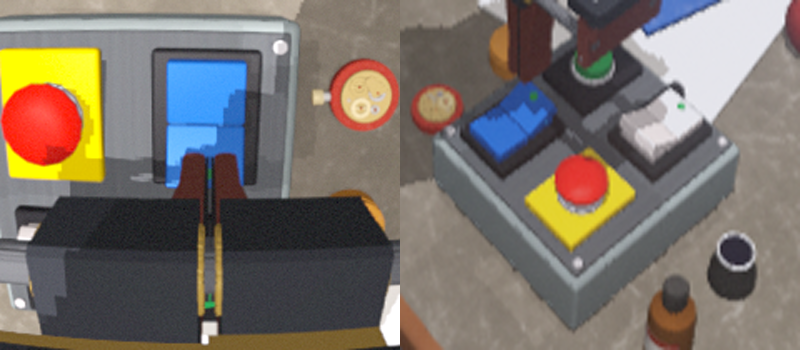

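The scene crop (right) shows white tipped over, with the OFF half raised and the green-dot half level. The wrist crop shows the tips over blue's ON half. Now pressing blue.

move_arm:
  motion:
    - [2,-1,-12,0,0,0,0]
    - [2,-1,-19,0,0,0,0]
    - [2,-1,-23,0,0,0,0]
    - [2,-1,-26,0,0,0,0]
    - [2,-1,-28.5,0,0,0,0]

```text
t: 6.48
ee_pos: [545.4, -0.3, 67.7]
orientation: [2.158, 2.282, 0.001]
ft_force: [1.8, -1.5, 2.9]
width: 1.0
```

move_arm:
  motion:
    - [0,0,-2,0,0,0,0]
    - [0,0,-3.5,0,0,0,0]
    - [0,0,-4.8,0,0,0,0]
    - [0,0,-4.8,0,0,0,0]

```text
t: 6.82
ee_pos: [545.1, -0.1, 64.2]
orientation: [2.157, 2.283, 0.001]
ft_force: [-0.1, 0.2, 9.3]
width: 0.7
```

move_arm:
  motion:
    - [0,0,-0.9,0,0,0,0]
    - [0,0,-1,0,0,0,0]
    - [0,0,-1,0,0,0,0]

```text
t: 7.07
ee_pos: [545.2, -0.1, 64.1]
orientation: [2.157, 2.282, 0.001]
ft_force: [-2.5, -0.3, 18.7]
width: 0.4
```

move_arm:
  motion:
    - [0,0,15,0,0,0,0]
    - [0,0,35,0,0,0,0]
    - [30,1.5,35,0,0,0,0]
    - [58.5,3,35,0,0,0,0]
    - [58.5,3,35,0,0,0,0]

```text
t: 7.48
ee_pos: [607.9, 3.2, 98.4]
orientation: [2.155, 2.28, 0.006]
ft_force: [0.2, -0.5, -0.2]
width: 0.5
```

move_arm:
  motion:
    - [0,0,0,0,0,0,0]
    - [0,0,0,0,0,0,0]

```text
t: 7.65
ee_pos: [601.4, 3.0, 96.4]
orientation: [-2.156, -2.282, 0.003]
ft_force: [-1.1, 0.4, -0.5]
width: 0.5
```

Run:
```python
from h import *
o=get_obs();print(o["t"],o["ee_pos"],o["ft_force"])
b=look("wrist",["green_top","green_base"])
c=cv2.cvtColor(b["color"],cv2.COLOR_RGB2BGR)
s=get_image("scene")
s=cv2.cvtColor(s["color"],cv2.COLOR_RGB2BGR)[180:300,205:365]
cv2.imwrite("pics/f.png",np.hstack([cv2.resize(c[130:340,130:370],(400,350),interpolation=cv2.INTER_CUBIC),cv2.resize(s,(400,350),interpolation=cv2.INTER_CUBIC)]))
```

```text
7.65 [601.41343391   3.03860862  96.44747191] [-1.10285735  0.44444214 -0.46901427]
wrist green_top 0.95 [251, 229] [604.2   0.8  68. ]
wrist green_top 0.7 [167, 218] [600.  -58.4  68. ]
wrist green_base 0.75 [256, 218] [602.1   3.8  50. ]
```

View pics/f.png

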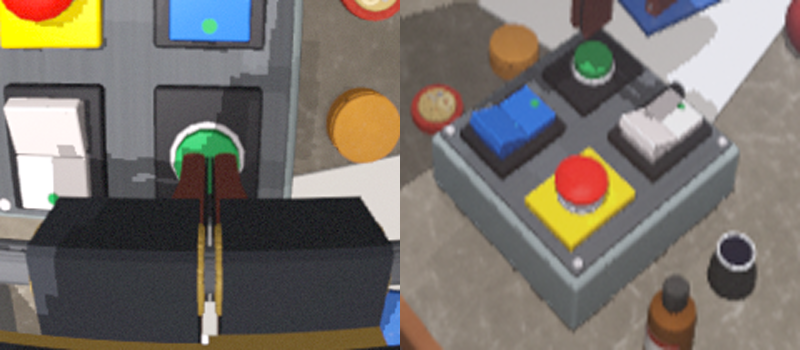

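Both rockers are tipped to on, with their dot halves level, and the tips are centred over the green button. Pressing it now.

move_arm:
  motion:
    - [0,-1,-12,0,0,0,0]
    - [0,-1,-21,0,0,0,0]
    - [0,-1,-26,0,0,0,0]
    - [0,-1,-29,0,0,0,0]
    - [0,-1,-31,0,0,0,0]

```text
t: 8.27
ee_pos: [602.1, 1.9, 65.2]
orientation: [-2.157, -2.282, 0.003]
ft_force: [-1.9, -0.9, 3.3]
width: 0.5
```

move_arm:
  motion:
    - [0,0,-2,0,0,0,0]
    - [0,0,-4,0,0,0,0]
    - [0,0,-5,0,0,0,0]
    - [0,0,-5,0,0,0,0]

```text
t: 8.6
ee_pos: [602.7, 1.9, 62.2]
orientation: [-2.158, -2.283, 0.001]
ft_force: [-6.7, -0.3, 10.9]
width: 0.7
```

Force is above 5 N at 62 mm, which is the stop. I'll hold a little firmer, then lift off and retreat upward.

move_arm:
  motion:
    - [0,0,-0.8,0,0,0,0]
    - [0,0,-0.8,0,0,0,0]
    - [0,0,-0.8,0,0,0,0]

```text
t: 8.85
ee_pos: [602.7, 1.9, 62.1]
orientation: [-2.158, -2.283, 0.001]
ft_force: [-8.5, -0.8, 17.4]
width: 0.7
```

move_arm:
  motion:
    - [0,0,15,0,0,0,0]
    - [0,0,40,0,0,0,0]
    - [0,0,80,0,0,0,0]
    - [-20,30,120,0,0,0,0]
    - [-40,60,150,0,0,0,0]

```text
t: 9.27
ee_pos: [571.9, 50.7, 201.4]
orientation: [2.159, 2.278, 0.005]
ft_force: [0.6, -0.5, -0.0]
width: 0.6
```

move_arm:
  motion:
    - [-40,60,0,0,0,0,0]
    - [-40,60,0,0,0,0,0]
    - [-40,60,0,0,0,0,0]
    - [-40,60,0,0,0,0,0]

```text
t: 9.6
ee_pos: [530.2, 112.3, 199.6]
orientation: [2.154, 2.285, 0.002]
ft_force: [0.8, -0.2, -0.1]
width: 0.5
```

Run:
```python
from h import *
o=get_obs();print(o["t"],o["ee_pos"],o["ft_force"])
b=look("scene",["white_on_half","blue_on_half","green_top","loupe_1","amber_tin","oil_bottle","movement_job"])
s=cv2.cvtColor(b["color"],cv2.COLOR_RGB2BGR)[170:320,195:375]
w=cv2.cvtColor(get_image("wrist")["color"],cv2.COLOR_RGB2BGR)
cv2.imwrite("pics/g.png",np.hstack([cv2.resize(s,(400,333),interpolation=cv2.INTER_CUBIC),cv2.resize(w[60:300],(400,333))]))
```

```text
9.6 [530.21846773 112.33593346 199.60329024] [ 0.77306791 -0.18806239 -0.10284266]
scene white_on_half 0.9 [315, 219] [614.9 -71.9  70. ]
scene white_on_half 0.39 [221, 219] [488.   27.1  70. ]
scene blue_on_half 0.88 [258, 218] [539.6 -11.1  70. ]
scene green_top 0.47 [284, 199] [605.7  -1.2  68. ]
scene loupe_1 0.86 [338, 274] [ 606.3 -148.2    0. ]
scene amber_tin 0.84 [251, 203] [596.4  78.4   0. ]
scene oil_bottle 0.65 [315, 301] [ 536.  -162.2    0. ]
scene movement_job 0.7 [221, 221] [522.9  77.7   0. ]
```

View pics/g.png

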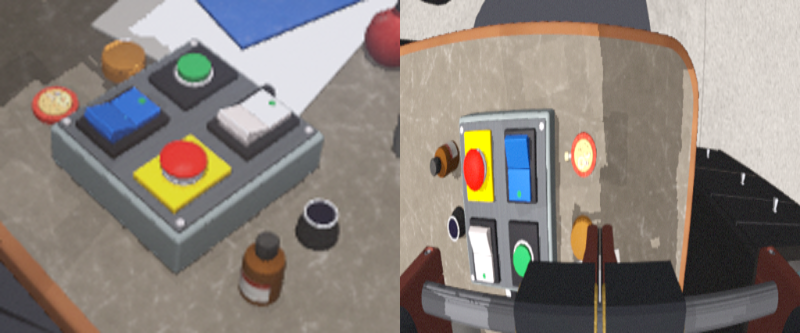

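Both rockers are on with the dot halves level, green is back up at (195,65), and red and the small things look untouched. Handing in.

```bash
python3 -c "
from workcell import *
print(close_job())"
```

```text
the job is handed in; nothing more can be done
None
```

I pressed the white rocker to on, then the blue one, then pushed the green start button fully down and let it come back up. I then moved the arm clear and handed the job in, at about 9.6 s of the 38 s allowed.

- **Presses:** white reached its stop at 64.1 mm with 21 N, blue at 64.1 mm with 19 N, and green at 62.1 mm with 17 N. These heights match the ones given for fully on and fully down.
- **Final pictures:** both rockers lie over to on, and the green button is up. The red button was not touched, and the bystanders stand where they were.
- **One small disagreement:** in the last scene picture the network put the bottle's origin about 8 mm from its first reading. In the image itself the bottle is at the same pixels, and the arm never came near it, so I take this as network noise.

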